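# Open the denture press and lay out its parts

## Task

Swing the press's hold-down finger up and right back past upright so that it stays open, then take the pressed stack apart from the top down, one piece at a time: steel disc into the round dish, square brass plate onto the cork pad, plaster block onto the slatted wooden rack, aluminium flask half into the rectangular tray. Put each piece flat in the middle of its place and let go only once it is set down (the plaster chips, so nothing may be dropped), and leave the finger raised.

Things in the scene. Friction and masses are not known exactly. Their poses are not given: they have to be found in the camera images.
- finger (a joint): Angle (rad) of the press's steel hold-down finger: 0 = level on the steel disc, pressing it; grows as its free end swings up and back over the hinge, to a stop at 2.1. Spring and weight (about 2 N at the free end) shut it from below about 1.7; beyond 1.85 it stays back by itself. The hinge, on the far side of the stack, sits between two fixed cheeks 108 mm high, 34 mm over both.
- finger_grip (a point): Grip point on the axis of a level round bar, 10 mm thick, sticking out 56 mm sideways (point's +y) from the finger's free end, above the disc; the point is 38 mm out from the finger (11 mm wide). Finger shut: 94 mm above the table, and the hinge axis, parallel to the bar, is 95 mm away along the point's level +x at the same height. Pinch the bar from above, across it; it can roll in the pads.
- press_disc: Top of the stack, under the finger's rubber foot: plain steel disc, 32 mm diameter, 16 mm high, about 0.1 kg. Origin: centre of its underside, z up.
- square_plate: Second from the top: square brass plate, 42 x 42 mm, 12 mm thick, about 0.16 kg. Origin: centre of its underside, z up, x and y along its sides.
- index_block: Third from the top: white plaster block, 78 mm long (x), 52 mm wide (y), 20 mm high, the two corners at its +x end trimmed off; flat parallel long sides; about 0.11 kg. Origin: centre of its underside, z up.
- flask_half: Bottom of the stack, resting on the press's bed (10 mm above the table, 100 mm wide): aluminium flask half, a flat block 104 mm long (x), 64 mm wide (y), 24 mm high, about 0.32 kg. Origin: centre of its underside, z up.
- dish: Fixed round glazed blue ceramic dish, 90 mm over the rim, 80 mm inside; floor 5 mm above the table, rim 9 mm. Origin: centre of its underside, on the table. Place of the steel disc.
- cork_pad: Fixed flat square cork pad, 82 x 82 mm, top 8 mm above the table, no rim. Origin: centre of its underside. Place of the square brass plate.
- rack: Fixed slatted wooden drying rack, 122 mm (x) by 92 mm (y), six slats along its y, 12 mm wide with 10 mm gaps; their tops 16 mm above the table, no rim. Origin: centre of its underside. Place of the plaster block, best laid lengthwise along the rack's x.
- tray: Fixed grey plastic tray, 142 mm (x) by 102 mm (y) outside, 134 x 94 mm inside; floor 4 mm above the table, rim 8 mm. Origin: centre of its underside. Place of the flask half, lengthwise along the tray's x.
There are look-alikes about, which are no part of the job. What is meant by the dish is not orange or red, and is the smaller of those in its own colour.

How it is judged (in metres and radians):
On the way, in this order (a step that is already met when the one before it is completed fails the run):
1. the finger is swung back to stay, the stack still in place (value of joint finger above 1.65 rad), for 0.2 s.
2. the steel disc in the round dish, let go (horizontal distance between press_disc and dish below 0.015 m and z of press_disc in the frame of dish between 0.002 and 0.008 m and angle between press_disc's own z axis and vertical below 0.1 rad and contact force between the fingers and press_disc below 0.1 N and linear speed of press_disc below 0.03 m/s), for 0.2 s.
3. the square brass plate on the cork pad, let go (horizontal distance between square_plate and cork_pad below 0.015 m and z of square_plate in the frame of cork_pad between 0.005 and 0.011 m and angle between square_plate's own z axis and vertical below 0.1 rad and contact force between the fingers and square_plate below 0.1 N and linear speed of square_plate below 0.03 m/s), for 0.2 s.
4. the plaster block on the slatted rack, let go (horizontal distance between index_block and rack below 0.015 m and z of index_block in the frame of rack between 0.013 and 0.019 m and angle between index_block's own z axis and vertical below 0.1 rad and contact force between the fingers and index_block below 0.1 N and linear speed of index_block below 0.03 m/s), for 0.2 s.
5. the flask half in the rectangular tray, let go (horizontal distance between flask_half and tray below 0.015 m and z of flask_half in the frame of tray between 0.001 and 0.007 m and angle between flask_half's own z axis and vertical below 0.1 rad and contact force between the fingers and flask_half below 0.1 N and linear speed of flask_half below 0.03 m/s), for 0.2 s.
At the end, for the whole second after the job is handed in: Each of the four pieces lies flat (tilt under 0.1 rad) and at rest on its own place, its centre within 15 mm of the place's centre and its underside within 3 mm of that place's surface, touched by nothing of the robot; the finger still stands back (over 1.6 rad) (all of step 2 and all of step 3 and all of step 4 and all of step 5 and value of joint finger above 1.6 rad).
It fails at once if a piece of the stack is pulled 15 mm or more out of place while the finger is not raised (below 1.2 rad) (value of joint finger below 1.2 rad and distance of any of press_disc, square_plate, index_block, flask_half from where it was at the start of the episode above 0.015 m).
It fails at once if a piece is dropped (falls free faster than 0.6 m/s, about 18 mm) ((linear speed of press_disc above 0.6 m/s and contact force between the fingers and press_disc below 0.05 N) or (linear speed of square_plate above 0.6 m/s and contact force between the fingers and square_plate below 0.05 N) or (linear speed of index_block above 0.6 m/s and contact force between the fingers and index_block below 0.05 N) or (linear speed of flask_half above 0.6 m/s and contact force between the fingers and flask_half below 0.05 N)).
It also fails if it takes over 131 s, if anything falls off the work surface, if the arm or the gripper's body presses on something with over 40 N, if the wrist force passes 120 N, or if a joint passes its speed limit or range.

## Robot

A 6-joint arm with a two-finger parallel gripper is mounted at the origin on the work surface. World frame = base frame: x ahead of the robot, y to its left, z up, the work surface at z = 0. Lengths are in m, angles in degrees, forces in N, time in s.
With the tool pointing down it reaches from about 0.375 to 0.9 m from the base axis. Payload 3.1 kg.
Tool frame: the origin (TCP) lies on the centre line of the jaws, within the pads' length; the fingertips stand 8 mm ahead of it and the grasp point (between the pads) lies 11 mm behind it; z points along the fingers, y is the line along which they close (so a half turn about z gives the same grasp; the last joint's range is limited). The gripper opens to 87 mm and grips with 3 to 60 N. Pads are 19 mm wide; open, the fingers measure 117 mm over their backs; the gripper's body (75 mm by 190 mm) begins 51 mm behind the grasp point.
Start: joints at [64.143, 30.224, 82.088, -0, 67.689, -10.227], TCP at [0.168, 0.602, 0.231] pointing down, gripper open.
Joint ranges: [-176.69, 176.69], [-43.24, 126.21], [12.49, 139.97], [-82, 262], [0, 151.66], [-163.58, 163.58]. Speed limits (degrees/s): [159.86, 159.86, 180, 180, 180, 180].

## Interface

Orientations are given as a 3x3 rotation matrix whose columns are the frame's x, y, z axes.
In Python, from rig import * gives the robot as it stands.
- The arm moves only by the tool step_arm, never from a script. Its argument "targets" is a list of rows, each a list of 5 numbers: the opening, from -1 (shut) to 1 (fully open), then the shift along the world's x, y, z normalised to -1 to 1, where 1 is 0.25 m, then the turn about the world's z normalised to -1 to 1, where 1 is 180 degrees. In form: [[fingers, x, y, z, turn], ...]. A call has 1 to 20 rows; each row is the pose to reach, as a shift and turn from the pose commanded when the call began, turning the shorter way round; what a row does not reach only later rows make up. A row lasts 1/10 s, in which the tool goes at most 50 mm and 8.59 degrees, less where a joint would pass 70% of its speed; a pose out of reach is approached as far as the arm can. A call with a number of a shift or a turn outside -1 to 1 is refused whole. A call with a gripper value outside its range is refused whole. The fingers move at their own pace and stop on an object; the grip force is fixed at half the most. Time passes only in rows, so rows that repeat a pose let the fingers close. It gives the time, the measured TCP pose, the force, the opening and the grip force at its end, in the units of the state.
- read_state(): the state, without advancing time (a new reading comes with each control period).
- capture(name): name is "scene" or "top" or "wrist"; returns a dict with "color" (480x640x3 uint8, red, green, blue), "mtx" (3x3 intrinsics, pixels), "pose" (4x4, takes a point from camera to world coordinates). Camera axes: x right, y down, z forward; pixel columns grow to the right and rows downward; lengths in m; the calibration is good to about 2 mm. A picture is of the moment at which its call begins. There is no depth.
- hand_in(): hands the job in; it is judged then, once.
The state is a dict: "time_s": time; "joint_positions": joint angles; "qvel": joint speeds; "tau": joint torques, N m; "position": TCP position; "tcp_rot": TCP orientation; "force": force on the tool from outside, world axes, zero at the start; "moment": the same for the moment, N m; "opening": opening from 0.0 (shut) to 1.0 (fully open); "grasp_force": force on a finger pad.
Only numpy, scipy, OpenCV 4.12 (cv2) and the standard library are available. Lean on these libraries where they do the work, as an engineer would, in place of code of your own. Each camera call takes 0.05 s, during which the arm holds its last target. There are 200 camera calls.

## Working session

There is one attempt and no reset: what is moved stays moved. The work goes in short steps, Python scripts to look and compute and a tool call to move; the robot and the scene stay as the last step left them, time stands still between calls to the robot, and variables do not carry over. Pictures are saved under pics/ and viewed, at most 14 in all, crops included, and the job is handed in when it is done.

Besides the shell and the picture viewer there is one more tool, called as name(argument=value, ...), one argument or row to a line, values as JSON. step_arm: Moves the arm, as the interface text tells. Scaled input: -1 to 1 covers 0.25 m each way for a shift and 180 degrees each way for a turn. Its arguments: {"type":"object","properties":{"targets":{"type":"array","items":{"type":"array","items":{"type":"number"}}}},"required":["targets"]}

```bash
mkdir -p pics; python3 - <<'E'
from rig import *
import cv2,pickle
d={n:capture(n) for n in("top","scene")}
pickle.dump(d,open("c0.pkl","wb"))
for n in d:
    cv2.imwrite(f"pics/{n}0.png",d[n]["color"][:,:,::-1]); print(n,d[n]["mtx"].round(1).tolist(),d[n]["pose"].round(3).tolist())
print(read_state())
E
```

```text
top [[547.2, 0.0, 317.7], [0.0, 547.2, 237.7], [0.0, 0.0, 1.0]] [[0.021, -0.987, 0.156, 0.318], [-1.0, -0.019, 0.012, 0.049], [-0.009, -0.157, -0.988, 1.118], [0.0, 0.0, 0.0, 1.0]]
scene [[590.0, 0.0, 308.3], [0.0, 590.0, 230.9], [0.0, 0.0, 1.0]] [[-0.522, 0.725, -0.449, 0.97], [0.853, 0.45, -0.263, 0.359], [0.011, -0.521, -0.854, 1.068], [0.0, 0.0, 0.0, 1.0]]
{'time_s': 0.1, 'joint_positions': array([ 6.41412650e+01,  3.02739381e+01,  8.21511422e+01, -1.56908993e-03,
        6.76894548e+01, -1.02287641e+01]), 'qvel': array([-0.01230759, -0.15681419, -0.10709808,  0.06808336,  0.02186654,
       -0.05380107]), 'tau': array([-2.27855708e-04, -4.40985131e+01, -1.77151465e+01,  6.34789257e-02,
        5.34265896e-02, -2.62996093e-05]), 'position': array([0.16808936, 0.60128192, 0.22965463]), 'tcp_rot': array([[-9.63024433e-01,  2.69412733e-01, -8.49079092e-04],
       [ 2.69413868e-01,  9.63022789e-01, -1.80990808e-03],
       [ 3.30070233e-04, -1.97173939e-03, -9.99998002e-01]]), 'force': array([-0.12395423,  0.95154285,  0.37943761]), 'moment': array([ 0.00361375, -0.0416628 ,  0.02662892]), 'grasp_force': 0.0, 'opening': 1.0038664755619597}
```

View pics/top0.png

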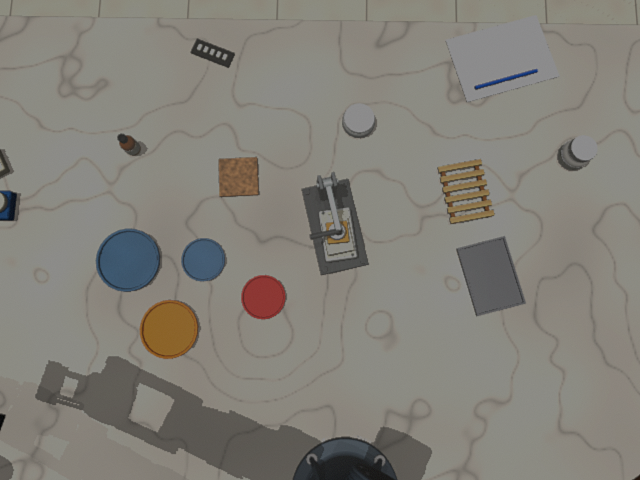

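View pics/scene0.png

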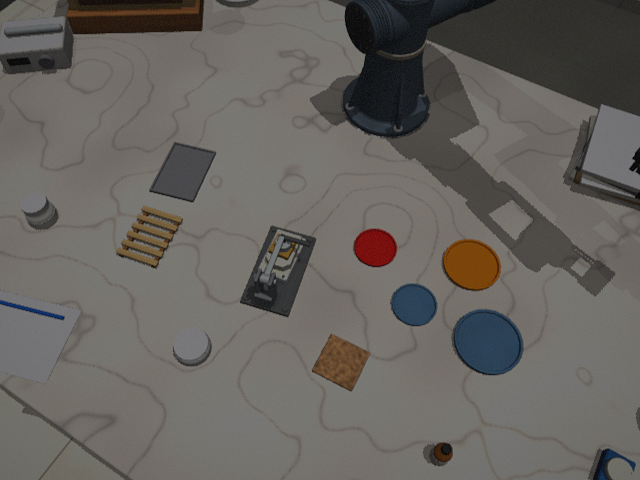

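The top view shows the small blue dish at (204,260), cork (239,177), rack (466,191), tray (490,276) and press (335,225) with its bar pointing left at (325,236). I'll measure these and enlarge the press.

```bash
cat > h.py <<'E'
import numpy as np,cv2,pickle
def ray(c,uv):
    d=np.linalg.inv(c["mtx"])@[uv[0],uv[1],1.]; return c["pose"][:3,3],c["pose"][:3,:3]@d
def onz(c,uv,z):
    o,d=ray(c,uv); return o+d*(z-o[2])/d[2]
def proj(c,p):
    q=c["mtx"]@(c["pose"][:3,:3].T@(np.asarray(p)-c["pose"][:3,3])); return q[:2]/q[2]
def tri(c1,u1,c2,u2):
    o1,d1=ray(c1,u1);o2,d2=ray(c2,u2)
    t=np.linalg.lstsq(np.stack([d1,-d2],1),o2-o1,rcond=None)[0]
    a,b=o1+t[0]*d1,o2+t[1]*d2; return (a+b)/2,np.linalg.norm(a-b)
def rectfit(c,cnt,z):
    p=np.array([onz(c,x,z)[:2] for x in cnt.reshape(-1,2).astype(float)])
    (x,y),(w,h),a=cv2.minAreaRect((p*1000).astype(np.float32))
    if w<h: w,h,a=h,w,a+90
    return round(x),round(y),round(w),round(h),round((a+90)%180-90,1)
E
python3 - <<'E'
from h import *
D=pickle.load(open("c0.pkl","rb"))
seeds={"top":dict(dish=(204,260),cork=(239,177),tray=(490,276),rack=(466,191)),"scene":dict(dish=(414,304),cork=(341,361),tray=(182,172),rack=(150,236))}
Z=dict(dish=.009,cork=.008,tray=.008,rack=.016)
for n,c in D.items():
    hsv=cv2.cvtColor(c["color"],cv2.COLOR_RGB2HSV).astype(int); 
    lab=cv2.cvtColor(c["color"],cv2.COLOR_RGB2LAB).astype(int)
    print(n,{k:hsv[v[1],v[0]].tolist() for k,v in seeds[n].items()})
    H,S,V=hsv[...,0],hsv[...,1],hsv[...,2]
    M=dict(dish=(H>95)&(H<125)&(S>110),cork=(H<22)&(S>75),rack=(H<25)&(S>75),tray=(S<45)&(V<(125)))
    for k,m in M.items():
        m=m.astype(np.uint8)
        if k=="rack": m=cv2.morphologyEx(m,cv2.MORPH_CLOSE,np.ones((9,9)))
        cs,_=cv2.findContours(m,cv2.RETR_EXTERNAL,cv2.CHAIN_APPROX_NONE)
        for q in cs:
            if cv2.pointPolygonTest(q,tuple(map(float,seeds[n][k])),False)>=0: print(n,k,rectfit(c,q,Z[k]),cv2.contourArea(q))
t=cv2.resize(D["top"]["color"][165:285,290:385],None,fx=4.2,fy=4.2,interpolation=cv2.INTER_CUBIC)
s=cv2.resize(D["scene"]["color"][215:325,230:325],None,fx=4.2,fy=4.2,interpolation=cv2.INTER_CUBIC)
s=cv2.copyMakeBorder(s,0,t.shape[0]-s.shape[0],0,0,cv2.BORDER_CONSTANT)
im=np.hstack([t,s]); im=np.clip(im.astype(float)*1.3,0,255).astype(np.uint8)
cv2.imwrite("pics/press0.png",im[:,:,::-1]); print(im.shape)
E
```

```text
top {'dish': [105, 101, 116], 'cork': [14, 118, 123], 'tray': [135, 5, 94], 'rack': [30, 5, 142]}
top cork (621, 231, 81, 81, -85.9) 1372.0
top rack (597, -241, 122, 92, 12.0) 2412.5
top tray (424, -289, 144, 106, 15.6) 3561.0
scene {'dish': [104, 127, 90], 'cork': [14, 131, 101], 'tray': [130, 10, 78], 'rack': [15, 10, 98]}
scene dish (446, 295, 87, 86, -18.0) 1378.0
scene cork (623, 231, 82, 82, 4.2) 1794.5
scene rack (600, -240, 126, 93, 11.8) 2135.5
scene tray (278, 8, 1767, 1241, -57.7) 290654.5
(504, 798, 3)
```

View pics/press0.png

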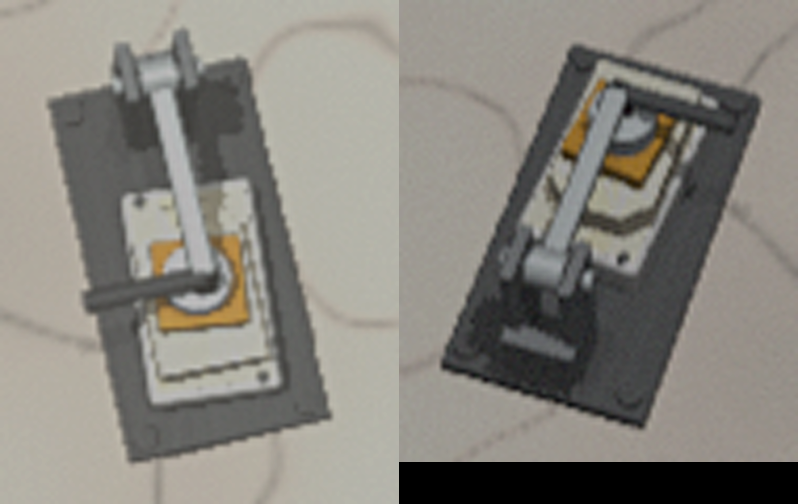

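The enlarged press view shows the bar tip at top px (310,237), the finger end at (339,232) and the hinge at (328,182). In the scene view the tip is at (310,244) and the hinge at (265,278). The bar points +y and the hinge lies toward +x. Next I'll triangulate these.

```bash
python3 - <<'E'
from h import *
D=pickle.load(open("c0.pkl","rb")); T,S=D["top"],D["scene"]
t=lambda x,y:(290+x/4.2-.38,165+y/4.2-.38); s=lambda x,y:(230+(x-399)/4.2-.38,215+y/4.2-.38)
tip,e1=tri(T,t(86,302),S,s(735,120)); hin,e2=tri(T,t(158,70),S,s(543,264)); end,e3=tri(T,t(203,280),S,s(617,97))
print("tip",tip.round(4),e1,"hinge",hin.round(4),e2,"end",end.round(4),e3)
for k,a in dict(tip=t(86,302),end=t(203,280),hinge=t(158,70)).items(): print(k,onz(T,a,.094).round(4))
for k,a in dict(tip=s(735,120),end=s(617,97),hinge=s(543,264)).items(): print(k,onz(S,a,.094).round(4))
def comp(c,m,seed,z,l):
    cs,_=cv2.findContours(m.astype(np.uint8),cv2.RETR_EXTERNAL,cv2.CHAIN_APPROX_NONE)
    for q in cs:
        if cv2.pointPolygonTest(q,seed,True)>=-4 and cv2.contourArea(q)>100: print(l,rectfit(c,q,z),cv2.contourArea(q))
for n,c,ds,ps,ts in(("top",T,(204.,260.),(325.,210.),(490.,276.)),("scene",S,(414.,304.),(260.,295.),(182.,172.))):
    hsv=cv2.cvtColor(c["color"],cv2.COLOR_RGB2HSV).astype(int);H,Sa,V=[hsv[...,i] for i in range(3)]
    comp(c,(H>95)&(H<125)&(Sa>70),ds,.009,n+" dish")
    comp(c,(H<25)&(Sa>130),ps,.066,n+" plate")
    w=(V>60)&(V<112 if n=="top" else V<90)&(Sa<25)
    for th in (85,95,105,115): comp(c,(V<th)&(Sa<45),ts,.008,n+f" tray{th}")
    for th in (70,80,90): comp(c,(V<th),ps,.010,n+f" bed{th}")
    m=(H<25)&(Sa>130);ys,xs=np.nonzero(m)
    k=(abs(xs-ps[0])<40)&(abs(ys-ps[1])<60)
    p=np.array([onz(c,(x,y),.066)[:2] for x,y in zip(xs[k],ys[k])]); print(n,"plate",k.sum(),p.mean(0).round(3),p.min(0).round(3),p.max(0).round(3),rectfit(c,np.stack([xs[k],ys[k]],1),.066))
E
```

```text
tip [0.4817 0.0759 0.0978] 0.0014485694789725474 hinge [0.5891 0.0446 0.1015] 0.0005578009728257742 end [0.4949 0.0221 0.0889] 0.0011182755453562937
tip [0.4826 0.0753 0.094 ]
end [0.4937 0.0227 0.094 ]
hinge [0.591  0.0448 0.094 ]
tip [0.4795 0.0754 0.094 ]
end [0.4975 0.0233 0.094 ]
hinge [0.5863 0.0419 0.094 ]
top dish (445, 295, 86, 84, -88.8) 1355.5
top tray95 (423, -289, 140, 103, 15.8) 3374.0
top tray105 (424, -289, 141, 104, 15.6) 3465.5
top tray115 (424, -289, 143, 105, 15.6) 3516.0
top bed70 (577, 55, 52, 22, 13.3) 133.5
top bed80 (518, 30, 184, 103, 13.8) 2284.5
top bed90 (526, 32, 201, 105, 13.8) 2427.0
top plate 139 [0.493 0.021] [0.477 0.002] [0.517 0.046] (497, 24, 40, 40, -83.0)
scene dish (447, 296, 87, 87, 31.7) 1416.5
scene tray85 (426, -288, 145, 104, 15.6) 2337.0
scene tray95 (425, -288, 146, 106, 15.6) 2395.5
scene tray105 (425, -288, 149, 107, 15.5) 2444.5
scene tray115 (241, -16, 1767, 1153, -57.7) 81387.5
scene bed70 (521, 29, 186, 101, 13.8) 3944.5
scene bed80 (521, 30, 187, 101, 13.9) 3980.0
scene bed90 (521, 30, 187, 101, 13.8) 4016.0
scene plate 131 [0.508 0.031] [0.48  0.004] [0.523 0.047] (503, 25, 41, 40, -81.3)
```

step_arm(
  targets=[
    [0.0, 0.1, -0.2, 0, -0.04],
    [0.0, 0.2, -0.36, 0, -0.08],
    [0.0, 0.32, -0.54, 0, -0.12],
    [0.0, 0.42, -0.72, 0, -0.16],
    [0.0, 0.52, -0.9, 0, -0.2],
    [0.0, 0.52, -0.9, 0, -0.2],
  ],
)

```text
time_s: 0.7
position: [0.2996, 0.3729, 0.2302]
tcp_rot: [[-0.616, 0.788, -0.001], [0.788, 0.616, -0.003], [-0.001, -0.002, -1.0]]
force: [0.3, -0.2, -0.9]
opening: 0.551
grasp_force: 0.0
```

step_arm(
  targets=[
    [0.0, 0.1, -0.16, 0, -0.04],
    [0.0, 0.2, -0.32, 0, -0.08],
    [0.0, 0.3, -0.5, 0, -0.1367],
    [0.0, 0.4, -0.68, 0, -0.1367],
    [0.0, 0.5, -0.86, 0, -0.1367],
    [0.0, 0.5, -0.86, 0, -0.1367],
  ],
)

```text
time_s: 1.3
position: [0.427, 0.1582, 0.2307]
tcp_rot: [[-0.233, 0.973, 0.003], [0.973, 0.233, -0.001], [-0.002, 0.003, -1.0]]
force: [0.0, 0.6, 0.6]
opening: 0.501
grasp_force: 0.0
```

step_arm(
  targets=[
    [0.0, 0.1, -0.16, 0, 0],
    [0.0, 0.2, -0.32, 0, 0],
    [0.0, 0.252, -0.404, 0, 0],
    [0.0, 0.252, -0.404, -0.1, 0],
    [0.0, 0.252, -0.404, -0.1, 0],
    [0.0, 0.252, -0.404, -0.1, 0],
  ],
)

```text
time_s: 1.9
position: [0.4854, 0.062, 0.2051]
tcp_rot: [[-0.239, 0.971, -0.003], [0.971, 0.239, 0.001], [0.001, -0.002, -1.0]]
force: [-0.5, 1.1, 0.0]
opening: 0.5
grasp_force: 0.0
```

```bash
python3 - <<'E'
from rig import *
from h import *
d={n:capture(n) for n in("wrist","top","scene")}
pickle.dump(d,open("c1.pkl","wb"))
c=d["wrist"]; print(read_state()["position"],c["pose"].round(3).tolist(),c["mtx"].round(0).tolist())
im=c["color"].copy()
for p,col in(((.4862,.0607,.094),(255,0,0)),((.5885,.0435,.094),(0,255,0)),((.4945,.0225,.094),(0,0,255)),((.481,.0765,.094),(255,0,255))):
    u=proj(c,p); print(u.round()); cv2.circle(im,tuple(int(i) for i in u),3,col,-1)
cv2.imwrite("pics/w1.png",im[:,:,::-1])
E
```

```text
[0.48644057 0.0618309  0.20628867] [[0.971, 0.232, 0.055, 0.47], [0.239, -0.942, -0.237, 0.127], [-0.003, 0.244, -0.97, 0.36], [0.0, 0.0, 0.0, 1.0]] [[364.0, 0.0, 324.0], [0.0, 364.0, 245.0], [0.0, 0.0, 1.0]]
[325. 246.]
[447. 297.]
[324. 295.]
[324. 225.]
```

View pics/w1.png

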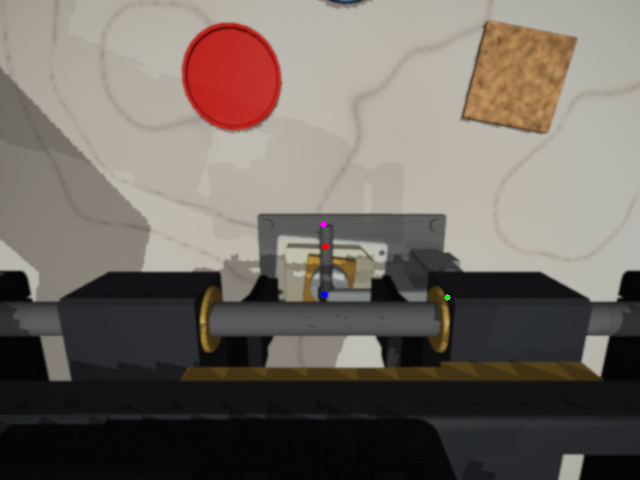

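The wrist view confirms it: the bar runs along column 326 (rows 225–297) with my grip mark on it at (325,246). Descending to pinch.

step_arm(
  targets=[
    [0.0, 0, 0, -0.12, 0],
    [0.0, 0, 0, -0.24, 0],
    [0.0, 0, 0, -0.36, 0],
    [0.0, 0, 0, -0.44, 0],
    [0.0, 0, 0, -0.488, 0],
    [0.0, 0, 0, -0.488, 0],
    [-1, 0, 0, -0.488, 0],
    [-1, 0, 0, -0.488, 0],
    [-1, 0, 0, -0.488, 0],
    [-1, 0, 0, -0.488, 0],
    [-1, 0, 0, -0.488, 0],
    [-1, 0, 0, -0.488, 0],
    [-1, 0, 0, -0.488, 0],
  ],
)

```text
time_s: 3.35
position: [0.4868, 0.0609, 0.0839]
tcp_rot: [[-0.238, 0.971, 0.001], [0.971, 0.238, 0.0], [-0.0, 0.001, -1.0]]
force: [1.2, 0.6, 3.8]
opening: 0.107
grasp_force: 30.0
```

step_arm(
  targets=[
    [-1, 0.004, 0.001, 0.057, 0],
    [-1, 0.016, 0.004, 0.112, 0],
    [-1, 0.037, 0.009, 0.165, 0],
    [-1, 0.064, 0.016, 0.215, 0],
    [-1, 0.099, 0.024, 0.259, 0],
    [-1, 0.14, 0.034, 0.298, 0],
    [-1, 0.185, 0.046, 0.33, 0],
    [-1, 0.235, 0.058, 0.354, 0],
    [-1, 0.288, 0.071, 0.371, 0],
    [-1, 0.343, 0.084, 0.379, 0],
    [-1, 0.398, 0.098, 0.379, 0],
    [-1, 0.453, 0.111, 0.37, 0],
    [-1, 0.506, 0.124, 0.353, 0],
    [-1, 0.535, 0.131, 0.339, 0],
    [-1, 0.535, 0.131, 0.339, 0],
    [-1, 0.535, 0.131, 0.339, 0],
  ],
)

```text
time_s: 4.95
position: [0.6201, 0.0936, 0.1683]
tcp_rot: [[-0.238, 0.971, 0.0], [0.971, 0.238, -0.0], [-0.0, 0.0, -1.0]]
force: [-0.3, -0.9, 3.1]
opening: 0.105
grasp_force: 30.0
```

```bash
python3 - <<'E'
from rig import *
from h import *
d={n:capture(n) for n in("top","scene")}
pickle.dump(d,open("c2.pkl","wb"))
t=cv2.resize(d["top"]["color"][150:290,280:375],None,fx=4.2,fy=4.2); s=cv2.resize(d["scene"]["color"][195:335,230:325],None,fx=4.2,fy=4.2)
cv2.imwrite("pics/p2.png",np.clip(np.hstack([t,s])*1.3,0,255).astype(np.uint8)[:,:,::-1])
E
```

```text
(no output)
```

View pics/p2.png

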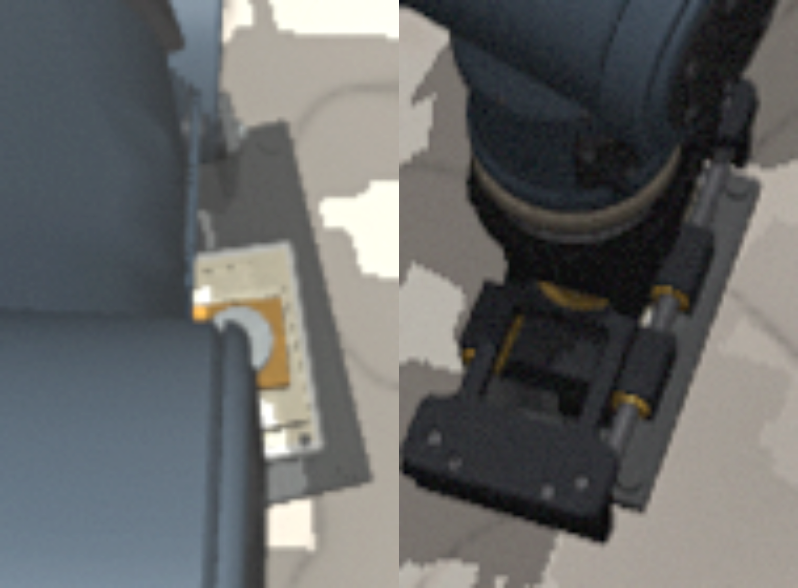

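The arm hides the finger, but the stack is undisturbed (disc at (240,340) in the crop). Releasing and rising.

step_arm(
  targets=[
    [-0.4, 0, 0, 0, 0],
    [-0.2, 0, 0, 0, 0],
    [0, 0, 0, 0, 0],
    [0, 0, 0, 0, 0],
    [0, 0, 0, 0.1, 0],
    [0, 0, 0, 0.25, 0],
    [0, 0, 0, 0.4, 0],
    [0, -0.2, 0.2, 0.4, -0.04],
    [0, -0.4, 0.4, 0.4, -0.08],
    [0, -0.5, 0.5, 0.4, -0.12],
    [0, -0.5, 0.6, 0.4, -0.16],
    [0, -0.5, 0.6, 0.4, -0.16],
  ],
)

```text
time_s: 6.25
position: [0.4914, 0.248, 0.2685]
tcp_rot: [[0.255, 0.967, -0.002], [0.967, -0.255, 0.002], [0.002, -0.002, -1.0]]
force: [0.3, -0.5, -0.5]
opening: 0.5
grasp_force: 0.0
```

```bash
python3 - <<'E'
from rig import *
from h import *
d={n:capture(n) for n in("top","scene","wrist")}
pickle.dump(d,open("c3.pkl","wb"))
t=cv2.resize(d["top"]["color"][150:290,280:375],None,fx=4.2,fy=4.2); s=cv2.resize(d["scene"]["color"][195:335,230:325],None,fx=4.2,fy=4.2)
cv2.imwrite("pics/p3.png",np.clip(np.hstack([t,s])*1.3,0,255).astype(np.uint8)[:,:,::-1])
E
```

```text
(no output)
```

View pics/p3.png

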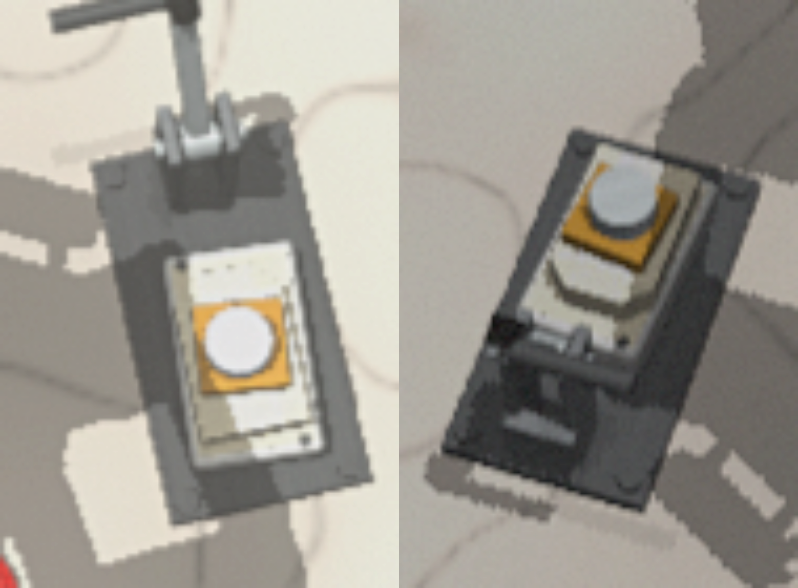

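The finger now stands back, with its bar end at top-crop (55,20) and the stack in place. The disc is at crop (239,341), and the stack looks slightly rotated relative to the bed. Computing centres and yaws.

```bash
python3 - <<'E'
from h import *
D=pickle.load(open("c3.pkl","rb")); T,S=D["top"],D["scene"]
t=lambda x,y:(280+x/4.2-.38,150+y/4.2-.38); s=lambda x,y:(230+(x-399)/4.2-.38,195+y/4.2-.38)
print("disc",onz(T,t(239,341),.082).round(4),onz(S,s(621,200),.082).round(4),tri(T,t(239,341),S,s(621,200)))
def quad(c,pts,z,l):
    p=np.array([onz(c,q,z)[:2] for q in pts]);e=np.diff(np.vstack([p,p[:1]]),axis=0)
    print(l,p.mean(0).round(4),"len",np.hypot(*e.T).round(3),"ang",np.degrees(np.arctan2(e[:,1],e[:,0])).round(1))
quad(T,[t(166,260),t(290,242),t(325,450),t(193,466)],.034,"flask")
quad(T,[t(193,309),t(280,298),t(291,385),t(204,392)],.066,"plateT")
quad(S,[s(597,166),s(677,190),s(642,266),s(563,236)],.066,"plateS")
for c,sd in((T,(336,215)),(S,(282,245))):
    hsv=cv2.cvtColor(c["color"],cv2.COLOR_RGB2HSV).astype(int)
    m=(hsv[...,0]<25)&(hsv[...,1]>120);ys,xs=np.nonzero(m);k=(abs(xs-sd[0])<40)&(abs(ys-sd[1])<50)
    print("plate",k.sum(),rectfit(c,np.stack([xs[k],ys[k]],1),.066))
E
```

```text
disc [0.4967 0.0252 0.082 ] [0.4993 0.0262 0.082 ] (array([0.49739094, 0.02498395, 0.07805297]), np.float64(0.000173835298250098))
flask [0.4988 0.0219] len [0.06  0.102 0.063 0.101] ang [ -80.5 -169.9   98.1    8.5]
plateT [0.4972 0.0234] len [0.041 0.041 0.04  0.039] ang [ -81.6 -172.2   95.8    8.5]
plateS [0.4984 0.0245] len [0.04  0.044 0.04  0.041] ang [ 102.7   10.4  -81.5 -169.7]
plate 171 (497, 24, 41, 41, 8.8)
plate 196 (500, 25, 44, 42, 7.0)
```

step_arm(
  targets=[
    [0.3, 0, -0.1, 0, -0.045],
    [0.3, 0, -0.25, 0, -0.09],
    [0.3, 0.006, -0.4, 0, -0.135],
    [0.3, 0.012, -0.55, 0, -0.18],
    [0.3, 0.012, -0.7, 0, -0.225],
    [0.3, 0.012, -0.82, 0, -0.27],
    [0.3, 0.012, -0.878, 0, -0.315],
    [0.3, 0.012, -0.878, 0, -0.36],
    [0.3, 0.012, -0.878, -0.1, -0.367],
    [0.3, 0.012, -0.878, -0.25, -0.367],
    [0.3, 0.012, -0.878, -0.4, -0.367],
    [0.3, 0.012, -0.878, -0.5, -0.367],
    [0.3, 0.012, -0.878, -0.6, -0.367],
    [0.3, 0.012, -0.878, -0.7, -0.367],
    [0.3, 0.012, -0.878, -0.764, -0.367],
    [0.3, 0.012, -0.878, -0.764, -0.367],
  ],
)

```text
time_s: 8.0
position: [0.4972, 0.0225, 0.0751]
tcp_rot: [[0.988, 0.153, -0.005], [0.153, -0.988, 0.001], [-0.004, -0.001, -1.0]]
force: [0.6, 0.2, 0.2]
opening: 0.649
grasp_force: 0.0
```

step_arm(
  targets=[
    [-1, 0, 0, 0, 0],
    [-1, 0, 0, 0, 0],
    [-1, 0, 0, 0, 0],
    [-1, 0, 0, 0, 0],
    [-1, 0, 0, 0, 0],
    [-1, 0, 0, 0, 0],
  ],
)

```text
time_s: 8.6
position: [0.4987, 0.024, 0.0781]
tcp_rot: [[0.988, 0.155, 0.002], [0.155, -0.988, -0.0], [0.002, 0.001, -1.0]]
force: [-1.3, -1.0, 5.2]
opening: 0.356
grasp_force: 30.0
```

step_arm(
  targets=[
    [-1, 0, 0, 0.04, 0],
    [-1, 0, 0, 0.12, 0],
    [-1, 0, 0, 0.24, 0],
    [-1, 0, 0, 0.36, 0],
    [-1, -0.02, 0.08, 0.36, 0],
    [-1, -0.04, 0.2, 0.36, 0],
    [-1, -0.06, 0.32, 0.36, 0],
    [-1, -0.08, 0.44, 0.36, 0],
    [-1, -0.1, 0.54, 0.36, 0],
    [-1, -0.12, 0.6, 0.36, 0],
  ],
)

```text
time_s: 9.6
position: [0.4673, 0.1759, 0.1677]
tcp_rot: [[0.988, 0.157, -0.0], [0.157, -0.988, 0.0], [-0.0, -0.0, -1.0]]
force: [0.4, 0.1, 0.7]
opening: 0.358
grasp_force: 30.0
```

step_arm(
  targets=[
    [-1, -0.02, 0.12, 0, 0],
    [-1, -0.04, 0.24, 0, 0],
    [-1, -0.06, 0.36, 0, 0],
    [-1, -0.08, 0.45, 0, 0],
    [-1, -0.088, 0.483, 0, 0],
    [-1, -0.088, 0.483, -0.1, 0],
    [-1, -0.088, 0.483, -0.25, 0],
    [-1, -0.088, 0.483, -0.4, 0],
    [-1, -0.088, 0.483, -0.5, 0],
    [-1, -0.088, 0.483, -0.55, 0],
    [-1, -0.088, 0.483, -0.58, 0],
    [-1, -0.088, 0.483, -0.594, 0],
    [-1, -0.088, 0.483, -0.6, 0],
    [-1, -0.088, 0.483, -0.6, 0],
    [-1, -0.088, 0.483, -0.6, 0],
  ],
)

```text
time_s: 11.1
position: [0.4467, 0.2951, 0.0182]
tcp_rot: [[0.988, 0.155, 0.002], [0.155, -0.988, 0.001], [0.002, -0.0, -1.0]]
force: [0.4, -1.2, -0.7]
opening: 0.354
grasp_force: 30.0
```

step_arm(
  targets=[
    [-1, 0, 0, -0.004, 0],
    [-1, 0, 0, -0.005, 0],
    [-1, 0, 0, -0.005, 0],
    [-1, 0, 0, -0.005, 0],
  ],
)

```text
time_s: 11.5
position: [0.4467, 0.2951, 0.0171]
tcp_rot: [[0.988, 0.155, 0.002], [0.155, -0.988, 0.001], [0.002, -0.0, -1.0]]
force: [0.3, -0.8, 5.4]
opening: 0.356
grasp_force: 30.0
```

Contact is felt. Releasing and going back for the plate.

step_arm(
  targets=[
    [-0.1, 0, 0, 0, 0],
    [-0.1, 0, 0, 0, 0],
    [-0.1, 0, 0, 0, 0],
    [-0.1, 0, 0, 0, 0],
    [-0.1, 0, 0, 0.02, 0],
    [-0.1, 0, 0, 0.1, 0],
    [-0.1, 0, 0, 0.25, 0],
    [0.45, 0, 0, 0.42, 0],
    [0.45, 0, 0, 0.6, 0],
    [0.45, 0.02, -0.1, 0.6, 0],
    [0.45, 0.05, -0.26, 0.6, 0],
    [0.45, 0.09, -0.42, 0.6, 0],
    [0.45, 0.12, -0.58, 0.6, 0],
    [0.45, 0.15, -0.7, 0.6, 0],
    [0.45, 0.16, -0.8, 0.6, 0],
  ],
)

```text
time_s: 13.0
position: [0.4868, 0.0929, 0.1664]
tcp_rot: [[0.988, 0.153, 0.001], [0.153, -0.988, -0.0], [0.001, 0.0, -1.0]]
force: [0.6, -0.3, -0.0]
opening: 0.726
grasp_force: 0.0
```

step_arm(
  targets=[
    [0.45, 0.024, -0.14, 0, 0],
    [0.45, 0.048, -0.283, 0, 0],
    [0.45, 0.048, -0.283, 0, 0],
    [0.45, 0.048, -0.283, 0, 0],
  ],
)

```text
time_s: 13.4
position: [0.4979, 0.0235, 0.1662]
tcp_rot: [[0.988, 0.153, -0.0], [0.153, -0.988, 0.0], [-0.0, -0.0, -1.0]]
force: [0.8, 0.5, 0.3]
opening: 0.728
grasp_force: 0.0
```

```bash
python3 - <<'E'
from rig import *
from h import *
d={n:capture(n) for n in("top","scene","wrist")}
pickle.dump(d,open("c4.pkl","wb"))
T=d["top"]
a=cv2.resize(T["color"][220:300,160:260],None,fx=4,fy=4); b=cv2.resize(d["scene"]["color"][265:345,365:465],None,fx=4,fy=4)
w=cv2.resize(d["wrist"]["color"],(374,280)); w=cv2.copyMakeBorder(w,0,0,0,800-374,cv2.BORDER_CONSTANT)
cv2.imwrite("pics/p4.png",np.vstack([np.hstack([a,b]),w])[:600,:,::-1])
E
```

```text
(no output)
```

View pics/p4.png

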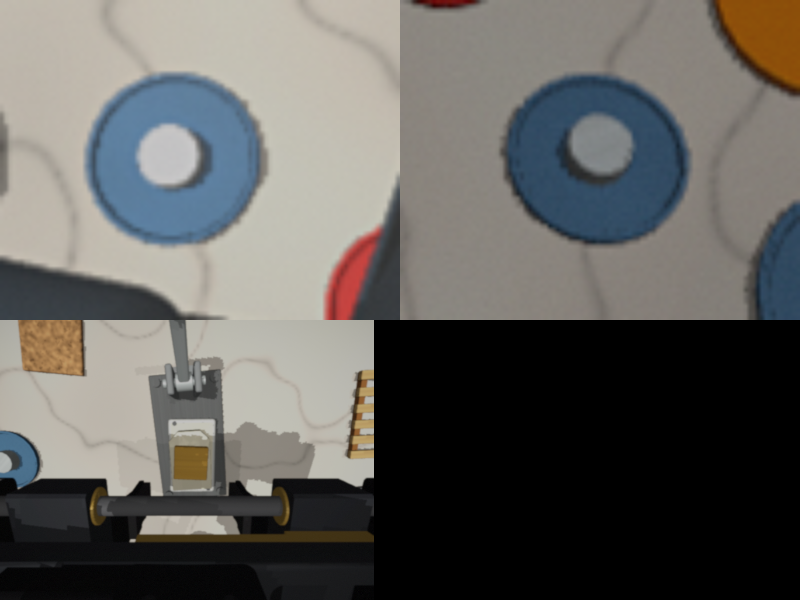

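The disc sits centred in the dish (crop (170,155) in a dish at (175,158)), and the stack still holds the plate. Next: grip the plate, lift it, and carry it to the cork at (622,231).

step_arm(
  targets=[
    [0.45, 0, 0, -0.1, 0],
    [0.45, 0, 0, -0.22, 0],
    [0.45, 0, 0, -0.31, 0],
    [0.45, 0, 0, -0.37, 0],
    [0.45, 0, 0, -0.395, 0],
    [0.45, 0, 0, -0.405, 0],
    [0.45, 0, 0, -0.405, 0],
    [-1, 0, 0, -0.405, 0],
    [-1, 0, 0, -0.405, 0],
    [-1, 0, 0, -0.405, 0],
    [-1, 0, 0, -0.405, 0],
    [-1, 0, 0, -0.405, 0],
    [-1, 0, 0, -0.405, 0],
  ],
)

```text
time_s: 14.85
position: [0.4984, 0.024, 0.0653]
tcp_rot: [[0.988, 0.155, 0.001], [0.155, -0.988, -0.0], [0.001, 0.0, -1.0]]
force: [-0.6, -0.5, 5.6]
opening: 0.484
grasp_force: 29.8
```

step_arm(
  targets=[
    [-1, 0, 0, 0.04, 0],
    [-1, 0, 0, 0.14, 0],
    [-1, 0, 0, 0.28, 0],
    [-1, 0, 0, 0.42, 0],
    [-1, 0, 0.1, 0.52, 0.045],
    [-1, 0, 0.24, 0.52, 0.09],
    [-1, 0, 0.38, 0.52, 0.135],
    [-1, 0, 0.52, 0.52, 0.18],
    [-1, 0, 0.66, 0.52, 0.225],
    [-1, 0, 0.78, 0.52, 0.27],
    [-1, 0.06, 0.826, 0.52, 0.315],
    [-1, 0.16, 0.826, 0.52, 0.36],
    [-1, 0.28, 0.826, 0.52, 0.405],
    [-1, 0.4, 0.826, 0.52, 0.45],
    [-1, 0.48, 0.826, 0.52, 0.472],
    [-1, 0.496, 0.826, 0.52, 0.472],
    [-1, 0.496, 0.826, 0.5, 0.472],
  ],
)

```text
time_s: 16.55
position: [0.622, 0.2305, 0.1897]
tcp_rot: [[-0.065, 0.998, -0.0], [0.998, 0.065, 0.0], [0.0, -0.0, -1.0]]
force: [-0.3, -0.3, -1.8]
opening: 0.479
grasp_force: 29.8
```

step_arm(
  targets=[
    [-1, 0, 0, -0.1, 0],
    [-1, 0, 0, -0.25, 0],
    [-1, 0, 0, -0.4, 0],
    [-1, 0, 0, -0.52, 0],
    [-1, 0, 0, -0.6, 0],
    [-1, 0, 0, -0.65, 0],
    [-1, 0, 0, -0.67, 0],
    [-1, 0, 0, -0.68, 0],
    [-1, 0, 0, -0.684, 0],
    [-1, 0, 0, -0.688, 0],
    [-1, 0, 0, -0.688, 0],
    [-1, 0, 0, -0.688, 0],
  ],
)

```text
time_s: 17.75
position: [0.6229, 0.2308, 0.0194]
tcp_rot: [[-0.067, 0.998, 0.002], [0.998, 0.067, 0.0], [0.0, 0.002, -1.0]]
force: [-1.2, -0.2, 5.6]
opening: 0.478
grasp_force: 29.8
```

Contact is felt. Releasing, rising, and checking the cork and the block.

step_arm(
  targets=[
    [0.4, 0, 0, 0, 0],
    [0.4, 0, 0, 0, 0],
    [0.4, 0, 0, 0, 0],
    [0.4, 0, 0, 0, 0],
    [0.4, 0, 0, 0.02, 0],
    [0.4, 0, 0, 0.1, 0],
    [0.4, 0, 0, 0.24, 0],
    [0.4, 0, 0, 0.4, 0],
    [0.8, 0, 0, 0.56, 0],
    [0.8, 0, 0, 0.68, 0],
    [0.8, -0.1, 0.1, 0.688, 0],
    [0.8, -0.25, 0.25, 0.688, -0.04],
    [0.8, -0.4, 0.4, 0.688, -0.08],
    [0.8, -0.496, 0.4, 0.688, -0.12],
    [0.8, -0.496, 0.4, 0.688, -0.12],
  ],
)

```text
time_s: 19.25
position: [0.493, 0.3318, 0.1898]
tcp_rot: [[0.302, 0.953, -0.005], [0.953, -0.302, -0.001], [-0.003, -0.004, -1.0]]
force: [0.5, 0.5, -0.7]
opening: 0.901
grasp_force: 0.0
```

```bash
python3 - <<'E'
from rig import *
from h import *
d={n:capture(n) for n in("top","scene")}
pickle.dump(d,open("c5.pkl","wb"))
t=cv2.resize(d["top"]["color"][150:290,220:360],None,fx=4,fy=4); s=cv2.resize(d["scene"]["color"][215:355,230:290],None,fx=4,fy=4)
cv2.imwrite("pics/p5.png",np.hstack([t,s])[:,:,::-1])
E
```

```text
(no output)
```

View pics/p5.png

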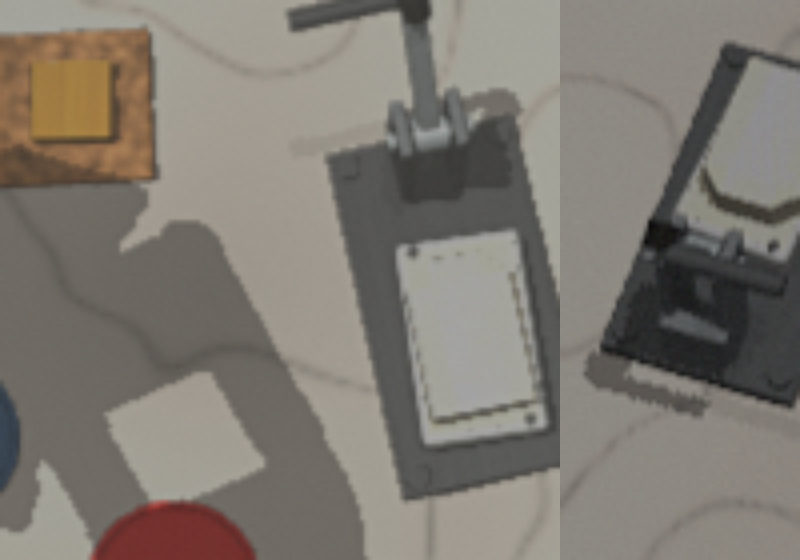

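The plate lies centred on the cork (crop (72,100), cork centre about (76,105)). The block's near edge runs (432,421)–(537,405). Computing the block and flask centres.

```bash
python3 - <<'E'
from h import *
D=pickle.load(open("c5.pkl","rb")); T=D["top"]
t=lambda x,y:(220+x/4-.38,150+y/4-.38)
a,b=onz(T,t(432,421),.054)[:2],onz(T,t(537,404),.054)[:2]
e=b-a;print("near edge",a.round(4),b.round(4),np.hypot(*e),np.degrees(np.arctan2(e[1],e[0]))+90)
y=np.radians(9);print("block c",(a+b)/2+.039*np.array([np.cos(y),np.sin(y)]))
p=np.array([onz(T,t(*q),.034)[:2] for q in((397,247),(520,228),(552,428),(424,447))]);e=np.diff(np.vstack([p,p[:1]]),axis=0)
print("flask",p.mean(0),np.hypot(*e.T).round(3),np.degrees(np.arctan2(e[:,1],e[:,0])).round(1))
E
```

```text
near edge [0.4533 0.0412] [ 0.4628 -0.0101] 0.0521394316989818 10.408567253406488
block c [0.49657896 0.02165758]
flask [0.49887484 0.02118216] [0.063 0.103 0.064 0.103] [ -79.9 -170.4   99.6    8.7]
```

step_arm(
  targets=[
    [0.8, 0, -0.1, 0, -0.045],
    [0.8, 0, -0.2, 0, -0.09],
    [0.8, 0, -0.3, 0, -0.135],
    [0.8, 0, -0.4, 0, -0.18],
    [0.8, 0, -0.5, 0, -0.225],
    [0.8, 0, -0.6, 0, -0.27],
    [0.8, 0, -0.7, 0, -0.315],
    [0.8, 0, -0.8, 0, -0.352],
  ],
)

```text
time_s: 20.15
position: [0.5, 0.1283, 0.1901]
tcp_rot: [[0.989, 0.149, 0.002], [0.149, -0.989, -0.0], [0.002, 0.001, -1.0]]
force: [0.3, -0.1, -0.3]
opening: 0.895
grasp_force: 0.0
```

step_arm(
  targets=[
    [0.8, 0, -0.15, 0, 0],
    [0.8, 0, -0.3, 0, 0],
    [0.8, 0, -0.43, 0, 0],
    [0.8, 0, -0.43, 0, 0],
    [0.8, 0, -0.43, -0.15, 0],
    [0.8, 0, -0.43, -0.3, 0],
    [0.8, 0, -0.43, -0.43, 0],
    [0.8, 0, -0.43, -0.52, 0],
    [0.8, 0, -0.43, -0.56, 0],
    [0.8, 0, -0.43, -0.574, 0],
    [0.8, 0, -0.43, -0.574, 0],
    [-1, 0, -0.43, -0.574, 0],
    [-1, 0, -0.43, -0.574, 0],
    [-1, 0, -0.43, -0.574, 0],
    [-1, 0, -0.43, -0.574, 0],
    [-1, 0, -0.43, -0.574, 0],
    [-1, 0, -0.43, -0.574, 0],
  ],
)

```text
time_s: 21.85
position: [0.4984, 0.0231, 0.0469]
tcp_rot: [[0.988, 0.155, 0.001], [0.155, -0.988, -0.0], [0.001, 0.0, -1.0]]
force: [0.3, 1.2, 6.2]
opening: 0.597
grasp_force: 29.5
```

step_arm(
  targets=[
    [-1, 0, 0, 0.03, 0],
    [-1, 0, 0, 0.12, 0],
    [-1, 0, 0, 0.26, 0],
    [-1, 0, 0, 0.4, 0],
    [-1, 0, 0, 0.5, 0],
    [-1, 0, -0.1, 0.52, 0],
    [-1, 0, -0.24, 0.52, 0],
    [-1, 0, -0.38, 0.52, 0],
    [-1, 0, -0.5, 0.52, 0.01],
    [-1, 0, -0.6, 0.52, 0.0167],
  ],
)

```text
time_s: 22.85
position: [0.4977, -0.1285, 0.1764]
tcp_rot: [[0.978, 0.207, -0.0], [0.207, -0.978, -0.0], [-0.0, 0.0, -1.0]]
force: [0.1, -0.1, -0.1]
opening: 0.603
grasp_force: 29.5
```

step_arm(
  targets=[
    [-1, 0.06, -0.12, 0, 0],
    [-1, 0.16, -0.24, 0, 0],
    [-1, 0.26, -0.36, 0, 0],
    [-1, 0.36, -0.43, 0, 0],
    [-1, 0.402, -0.456, 0, 0],
    [-1, 0.402, -0.456, -0.06, 0],
    [-1, 0.402, -0.456, -0.2, 0],
    [-1, 0.402, -0.456, -0.34, 0],
    [-1, 0.402, -0.456, -0.46, 0],
    [-1, 0.402, -0.456, -0.54, 0],
    [-1, 0.402, -0.456, -0.57, 0],
    [-1, 0.402, -0.456, -0.582, 0],
    [-1, 0.402, -0.456, -0.588, 0],
    [-1, 0.402, -0.456, -0.592, 0],
    [-1, 0.402, -0.456, -0.592, 0],
    [-1, 0.402, -0.456, -0.592, 0],
  ],
)

```text
time_s: 24.45
position: [0.5991, -0.2411, 0.0292]
tcp_rot: [[0.978, 0.206, 0.001], [0.206, -0.978, -0.001], [0.001, 0.001, -1.0]]
force: [0.2, 0.2, -0.5]
opening: 0.601
grasp_force: 29.5
```

Not yet touching; easing down a bit more.

step_arm(
  targets=[
    [-1, 0, 0, -0.003, 0],
    [-1, 0, 0, -0.005, 0],
    [-1, 0, 0, -0.005, 0],
    [-1, 0, 0, -0.005, 0],
  ],
)

```text
time_s: 24.85
position: [0.5991, -0.2412, 0.0289]
tcp_rot: [[0.978, 0.206, 0.001], [0.206, -0.978, -0.001], [0.001, 0.001, -1.0]]
force: [-1.9, 0.7, 6.0]
opening: 0.596
grasp_force: 29.5
```

step_arm(
  targets=[
    [0.8, 0, 0, 0, 0],
    [0.8, 0, 0, 0, 0],
    [0.8, 0, 0, 0, 0],
    [0.8, 0, 0, 0, 0],
    [0.8, 0, 0, 0.02, 0],
    [0.8, 0, 0, 0.1, 0],
    [0.8, 0, 0, 0.25, 0],
    [0.8, 0, 0, 0.4, 0],
    [1, 0, 0, 0.55, 0],
    [1, -0.1, 0.05, 0.601, 0],
    [1, -0.24, 0.12, 0.601, 0],
    [1, -0.36, 0.22, 0.601, -0.01],
    [1, -0.402, 0.34, 0.601, -0.0167],
    [1, -0.402, 0.44, 0.601, -0.0167],
    [1, -0.402, 0.5, 0.601, -0.0167],
  ],
)

```text
time_s: 26.35
position: [0.4973, -0.1142, 0.1777]
tcp_rot: [[0.988, 0.155, -0.0], [0.155, -0.988, 0.0], [-0.0, -0.0, -1.0]]
force: [-0.3, 0.6, 0.8]
opening: 1.002
grasp_force: 0.0
```

```bash
python3 - <<'E'
from rig import *
from h import *
d={n:capture(n) for n in("top","scene")}
pickle.dump(d,open("c6.pkl","wb"))
s=cv2.resize(d["scene"]["color"][135:275,105:225],None,fx=3.3,fy=3.3); t=cv2.resize(d["top"]["color"][150:290,300:420],None,fx=3.3,fy=3.3)
cv2.imwrite("pics/p6.png",np.hstack([s,t])[:,:,::-1])
E
```

```text
(no output)
```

View pics/p6.png

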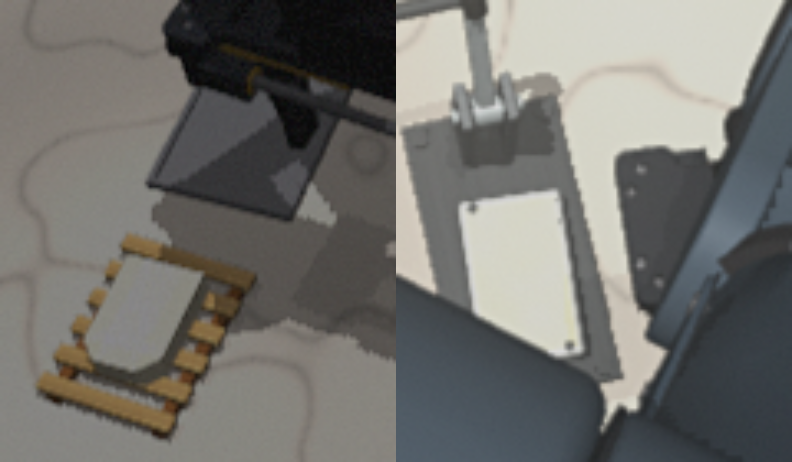

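The block lies flat and centred on the rack (crop (148,315)), and the flask hasn't moved. Grasping the flask.

step_arm(
  targets=[
    [1, 0.004, 0.14, 0, 0],
    [1, 0.004, 0.28, 0, 0],
    [1, 0.004, 0.42, 0, 0],
    [1, 0.004, 0.52, 0, 0],
    [1, 0.004, 0.551, 0, 0],
    [1, 0.004, 0.551, 0, 0],
    [1, 0.004, 0.551, -0.15, 0],
    [1, 0.004, 0.551, -0.3, 0],
    [1, 0.004, 0.551, -0.44, 0],
    [1, 0.004, 0.551, -0.54, 0],
    [1, 0.004, 0.551, -0.59, 0],
    [1, 0.004, 0.551, -0.608, 0],
    [1, 0.004, 0.551, -0.608, 0],
    [-1, 0.004, 0.551, -0.608, 0],
    [-1, 0.004, 0.551, -0.608, 0],
    [-1, 0.004, 0.551, -0.608, 0],
    [-1, 0.004, 0.551, -0.608, 0],
    [-1, 0.004, 0.551, -0.608, 0],
    [-1, 0.004, 0.551, -0.608, 0],
  ],
)

```text
time_s: 28.35
position: [0.4995, 0.0219, 0.026]
tcp_rot: [[0.988, 0.155, 0.001], [0.155, -0.988, -0.0], [0.001, 0.0, -1.0]]
force: [-0.5, -0.3, 5.9]
opening: 0.732
grasp_force: 30.0
```

step_arm(
  targets=[
    [-1, 0, 0, 0.03, 0],
    [-1, 0, 0, 0.1, 0],
    [-1, 0, 0, 0.22, 0],
    [-1, 0, 0, 0.36, 0],
    [-1, 0, 0, 0.48, 0],
    [-1, 0, -0.1, 0.48, 0.01],
    [-1, -0.04, -0.24, 0.48, 0.02],
    [-1, -0.08, -0.38, 0.48, 0.03],
    [-1, -0.12, -0.5, 0.48, 0.0367],
    [-1, -0.15, -0.6, 0.48, 0.0367],
  ],
)

```text
time_s: 29.35
position: [0.4602, -0.1292, 0.1451]
tcp_rot: [[0.964, 0.267, -0.002], [0.267, -0.964, 0.001], [-0.001, -0.001, -1.0]]
force: [0.6, -0.4, -3.8]
opening: 0.734
grasp_force: 30.0
```

step_arm(
  targets=[
    [-1, -0.04, -0.14, 0, 0],
    [-1, -0.08, -0.28, 0, 0],
    [-1, -0.11, -0.42, 0, 0],
    [-1, -0.13, -0.54, 0, 0],
    [-1, -0.148, -0.62, 0, 0],
    [-1, -0.148, -0.643, 0, 0],
    [-1, -0.148, -0.643, -0.06, 0],
    [-1, -0.148, -0.643, -0.18, 0],
    [-1, -0.148, -0.643, -0.3, 0],
    [-1, -0.148, -0.643, -0.4, 0],
    [-1, -0.148, -0.643, -0.46, 0],
    [-1, -0.148, -0.643, -0.485, 0],
    [-1, -0.148, -0.643, -0.496, 0],
    [-1, -0.148, -0.643, -0.502, 0],
    [-1, -0.148, -0.643, -0.506, 0],
    [-1, -0.148, -0.643, -0.506, 0],
    [-1, -0.148, -0.643, -0.506, 0],
  ],
)

```text
time_s: 31.05
position: [0.425, -0.2888, 0.02]
tcp_rot: [[0.964, 0.267, 0.001], [0.267, -0.964, -0.001], [0.001, 0.001, -1.0]]
force: [-0.4, 2.2, 7.4]
opening: 0.732
grasp_force: 30.0
```

step_arm(
  targets=[
    [0.72, 0, 0, 0, 0],
    [0.72, 0, 0, 0, 0],
    [0.72, 0, 0, 0, 0],
    [0.72, 0, 0, 0, 0],
    [0.72, 0, 0, 0.02, 0],
    [0.72, 0, 0, 0.08, 0],
    [0.72, 0, 0, 0.2, 0],
    [0.72, 0, 0, 0.36, 0],
    [0.72, 0, 0, 0.52, 0],
    [0.72, 0.1, 0.15, 0.6, 0],
    [0.72, 0.1, 0.3, 0.6, 0],
    [0.72, 0, 0.46, 0.6, 0],
    [0.72, -0.1, 0.62, 0.6, 0],
    [0.72, -0.1, 0.78, 0.6, 0],
    [0.72, -0.1, 0.9, 0.6, 0],
    [0.72, -0.1, 0.9, 0.6, 0],
  ],
)

```text
time_s: 32.65
position: [0.3977, -0.0605, 0.169]
tcp_rot: [[0.962, 0.272, -0.002], [0.272, -0.962, 0.002], [-0.002, -0.002, -1.0]]
force: [-0.2, -1.4, -0.1]
opening: 0.859
grasp_force: 0.0
```

```bash
python3 - <<'E'
from rig import *
from h import *
d={n:capture(n) for n in("top","scene")}
t=cv2.resize(d["top"]["color"][130:330,150:550],None,fx=2,fy=2)
cv2.imwrite("pics/p7.png",t[:,:,::-1]); 
cv2.imwrite("pics/s7.png",d["scene"]["color"][:,:,::-1])
E
```

```text
(no output)
```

View pics/p7.png

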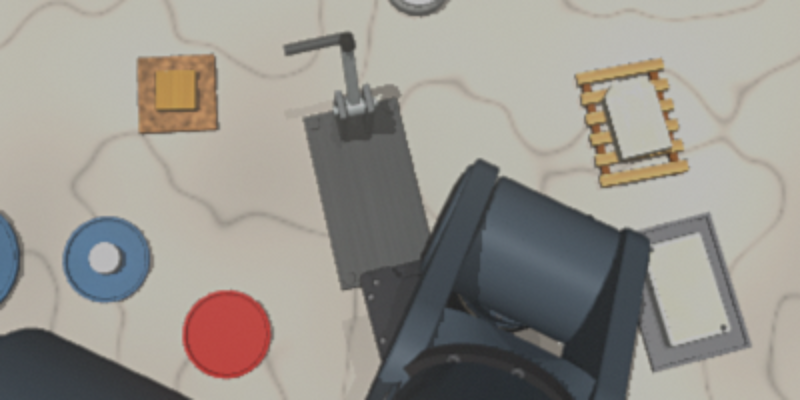

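View pics/s7.png

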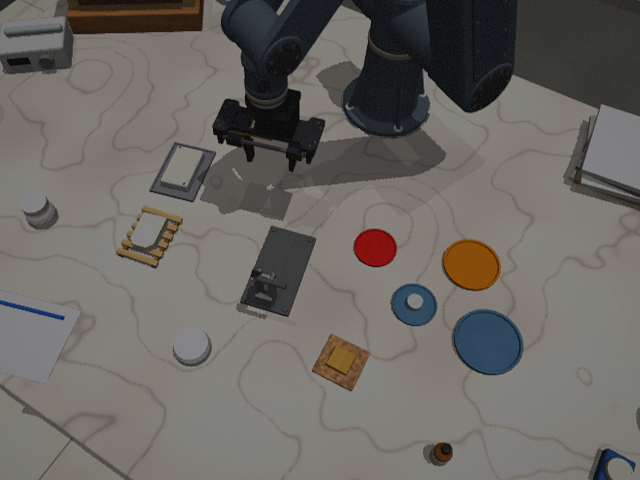

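All four pieces are centred: disc at scene (414,301), plate (342,360), block (148,234), flask (182,168). The finger is still back at (268,280), so I'm handing in.

```bash
python3 -c "
from rig import *
print(hand_in())"
```

```text
the job is handed in; nothing more can be done
None
```

The job is handed in at about 33 s of the 131 s allowed: the finger stands back, and in the last pictures the disc, plate, block and flask half each lie flat and centred in their own places, though the hand-in call returned no verdict.

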